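# Fill the empty rack station and hold its label holder pressed home

## Robot

A 6-joint arm with a two-finger parallel gripper is mounted at the origin on a cart in front of the work surface, level with it; the furniture and walls round the work are solid. World frame = base frame: x ahead of the robot, y to its left, z up, the work surface at z = 0. Lengths are in m, angles in rad, forces in N, time in s.
With the tool pointing down it reaches from about 0.325 to 0.925 m from the base axis. Payload 3.1 kg.
Tool frame: the origin (TCP) lies where the fingers leave the gripper's body, on its centre line; the fingertips stand 73 mm ahead of it and the grasp point (between the pads) lies 54 mm ahead of it (tcp_to_grasp is the distance from the TCP to the grasp point, in m); z points along the fingers, y is the direction in which the jaws open and shut (so a half turn about z gives the same grasp; the last joint's range is limited). The gripper opens to 85 mm and grips with 20 to 120 N. Pads are 22 mm wide; open, the fingers measure 114 mm over their backs; the gripper's body (76 mm by 85 mm) begins 54 mm behind the grasp point. The pads swing forward as they close: fully open they stand 13 mm farther back than shut.
Start: joints at [-1.308, 0.217, 1.613, -0, 1.311, -0.112], TCP at [0.229, -0.582, 0.304] pointing down, gripper open.
Joint ranges: [-2.75, 2.75], [-0.78, 2.1], [0.31, 2.55], [-1.13, 4.27], [0.13, 2.63], [-2.58, 2.58]. Speed limits (rad/s): [2.79, 2.79, 3.14, 3.14, 3.14, 3.14].

## Interface

Orientations are given as a unit quaternion [w, x, y, z].
In Python, from rig import * gives the robot as it stands.
- The arm moves only by the shell command python3 -m handwheel 'ROWS' [FORCE]. ROWS is JSON, a list of rows, each a list of 5 numbers: the finger opening in cm, from 0 to 8.54, then the shift along the tool's x, y, z in cm, then the turn about the tool's z in degrees. A call has 1 to 10 rows; each row is the pose to reach, as a shift and turn from the pose commanded when the call began, along the tool's axes at that moment; what a row does not reach only later rows make up. A row lasts 1/12 s, in which the tool goes at most 41.7 mm and 7.16 degrees, less where a joint would pass 70% of its speed; a pose out of reach is approached as far as the arm can. A call with a gripper value outside its range is refused whole. The fingers move at their own pace and stop on an object; FORCE is the grip in N (left out, the last holds). Time passes only in rows, so rows that repeat a pose let the fingers close. It gives the time, the measured TCP pose, the force and the opening at its end, in the units of the state.
- sense(): the state, without advancing time (a new reading comes with each control period).
- read_camera(name): name is "scene" or "top" or "wrist"; returns a dict with "pixels" (400x640x3 uint8, red, green, blue), "fx", "fy", "cx", "cy" (pixels), "T" (4x4, takes a point from camera to world coordinates). Camera axes: x right, y down, z forward; pixel columns grow to the right and rows downward; lengths in m; the calibration is good to about 2 mm. A picture is of the moment at which its call begins. There is no depth.
- finish_job(): hands the job in, once; it reports no verdict.
The state is a dict: "t": time; "joint_pos": joint angles; "joint_velocities": joint speeds; "effort": joint torques, N m; "tcp_pos": TCP position; "orientation": TCP orientation; "force": force on the tool from outside, world axes, zero at the start; "torque": the same for the moment, N m; "width": opening from 0.0 (shut) to 1.0 (fully open).
Only numpy, scipy, OpenCV 4.12 (cv2) and the standard library are available. Lean on these libraries where they do the work, as an engineer would, in place of code of your own. Each camera call takes 0.05 s, during which the arm holds its last target. There are 200 camera calls.

## Task

One station of the three-station bush rack is empty. First stand the brass-coloured bush in that station's hole, fully down, and let go of it; then take the label holder (orange tab) out of the wooden stand and push it down behind that station's front lip, against the springy strip, until it is fully home on its seats. Finish while still holding the label holder with the gripper and keeping it pressed home, without letting go, and leave the other loose things on the bench where they are.

Things in the scene. Friction and masses are not known exactly. Their poses are not given: they have to be found in the camera images.
- bush_3: the loose brass-coloured bush, an upright tube 30 mm in diameter and 50 mm tall, 0.1 to 0.25 kg, standing on the bench in front of the rack; origin at the centre of its underside, z up along its axis. (The other bushes, grey steel, are not part of the job.)
- label_holder: the loose label holder, about 50 g, standing upright: a grey plate 5 mm thick (x), 48 mm wide (y), 60 mm tall, white card on both faces, and on its top an orange grip tab 10 mm thick (x), 34 mm wide (y), from 60 to 88 mm above its lower edge. Origin at the centre of its lower edge, z up. Front and back are alike. It starts in the slot of the wooden stand with its lower edge 8 mm above the bench; lift it straight up by at least 30 mm to clear the stand.
- park: the fixed wooden stand of the label holder, 44 mm (x) by 76 mm (y), 32 mm high, with a slot along y 7 mm wide, 50 mm long, 24 mm deep; origin at the centre of its underside
- station: the empty station of the rack, a fixed blue block whose front (the lip) faces its own -x; 72 mm wide (y), 30 mm high. Origin at the centre of its underside, 4 mm above the bench; x points away from the lip towards the block. Stations with a steel bush and a label holder already in place (they stand up to 96 mm above their underside) fill the other two places, side by side at 74 mm pitch along y; the empty one may be in any of the three places.
- hole (a point): centre of the mouth of the empty station's round hole, on the block's upper face: 34 mm in diameter, 15 mm deep, chamfered, black at the bottom; axes as the station. A seated bush stands with its underside 15 mm below this point, its top 35 mm above it.
- seat (a point): where the centre of the label holder's lower edge comes when fully home: on the two seats in the channel between the lip and the block's front face; axes as the station (the holder's 48 mm width lies along y). The channel is 9 mm wide (x) and 52 mm long (y). Heights above this point: block's upper face 22 mm, lip 16 mm with a flared edge up to 23 mm, green strip at rest 6 mm.
- strip (a joint): the green spring strip in the channel's floor: 0 at rest, grows as it is pressed down, in m; 0.006 when the label holder is fully home on its seats. It resists with 3.6 N at the start rising to 9 N at 0.006 and lifts the label holder again when let go.
- bush_4: bystander: grey steel bush 34 mm in diameter, 42 mm tall, leave where it is; origin at its underside
- bush_5: bystander: grey steel bush 36 mm in diameter, 30 mm tall, leave where it is; origin at its underside
- nozzle_dip: bystander: round blue tub with a white lid, 60 mm in diameter, 42 mm tall, leave where it is; origin at its underside

How it is judged:
On the way, in this order (a step that is already met when the one before it is completed fails the run):
1. the brass-coloured bush stands fully down in the empty station's hole, let go (horizontal distance between bush_3 and hole below 0.005 m and z of bush_3 in the frame of hole below -0.013 m and contact force between the fingers and bush_3 below 0.1 N), for 0.2 s.
2. the gripper keeps the label holder pressed home behind the lip (horizontal distance between label_holder and seat below 0.006 m and z of label_holder in the frame of seat below 0.0018 m and value of joint strip above 0.0042 m and contact force between the fingers and label_holder above 1 N), for 0.5 s.
At the end, for the whole second after the job is handed in: Brass bush upright in the empty station's hole (within 5 mm, at most 2 mm short of the bottom), untouched; label holder upright and square behind that lip, lower edge within 1.8 mm of its seats, strip pressed over 4.2 mm, at rest, the fingers still holding it down (all of step 1 and all of step 2 and angle between bush_3's own z axis and vertical below 0.1 rad and contact force between the arm and bush_3 below 0.1 N and angle between label_holder's own z axis and vertical below 0.12 rad and angle between the x axis of label_holder and the x axis of station, either way round below 0.15 rad and linear speed of label_holder below 0.01 m/s); the arm keeps its last pose, push and grip.
It fails at once if another loose thing on the bench was shifted by more than 25 mm (distance of any of bush_4, bush_5, nozzle_dip from where it was at the start of the episode above 0.025 m).
It also fails if it takes over 56 s, if anything falls off the work surface, if the arm or the gripper's body presses on something with over 40 N, if the wrist force passes 120 N, or if a joint passes its speed limit or range.

## Working session

There is one attempt and no reset: what is moved stays moved. The work goes in short steps, Python scripts to look and compute and a shell command to move; the robot and the scene stay as the last step left them, time stands still between calls to the robot, and variables do not carry over. Pictures are saved under pics/ and viewed, about 8 in all and at most 12, crops included, and the job is handed in when it is done.

```bash
ls; mkdir -p pics
python3 - <<'E'
from rig import *
import cv2,json
s=sense();print({k:(v if not hasattr(v,'tolist') else v.tolist()) for k,v in s.items()})
for n in ("top","scene"):
    c=read_camera(n);print(n,c['fx'],c['fy'],c['cx'],c['cy']);print(c['T'])
    cv2.imwrite(f'pics/{n}0.png',c['pixels'][:,:,::-1])
E
```

```text
pics
{'t': 0.0, 'joint_pos': [-1.3081904552539219, 0.21779165229283895, 1.614918457877902, -6.123601536856345e-06, 1.31128942169738, -0.11220399128215612], 'joint_velocities': [0.000954836286833865, -0.0007582312826159717, -0.0003728824853415258, -0.0003855655111113589, 0.001573867121473289, 7.721338836937988e-05], 'effort': [-0.00010792319017127738, -39.685349464416504, -30.385576486587524, -0.00027832903469970915, 0.00978711963398382, -9.11188948293784e-06], 'tcp_pos': [0.22866108670004542, -0.5809876860959349, 0.30255298400807157], 'orientation': [-0.0011998153596641792, 0.9824901712595815, 0.18631053406746498, -9.33644308728646e-05], 'force': [0.42315462650313157, -0.5121047463213679, -0.9261227616386076], 'torque': [0.057416402562647656, -0.027223187056398403, 0.006881662116351724], 'width': 1.0026922499889834}
top 456.5191285547248 456.5191285547248 328.5258724230785 206.21715434269555
[[ 0.02538468 -0.99297333  0.11558368  0.38337793]
 [-0.99964968 -0.02608029 -0.0045097   0.03200526]
 [ 0.00749246 -0.11542871 -0.99328751  1.22759092]
 [ 0.          0.          0.          1.        ]]
scene 371.69400417283333 371.69400417283333 316.5871851958767 195.73989352963108
[[-0.81934304 -0.40160188  0.40913678  0.03692663]
 [-0.57318388  0.55925212 -0.59891344  0.72677055]
 [ 0.01171415 -0.72522617 -0.68841106  0.8514558 ]
 [ 0.          0.          0.          1.        ]]
```

View pics/top0.png

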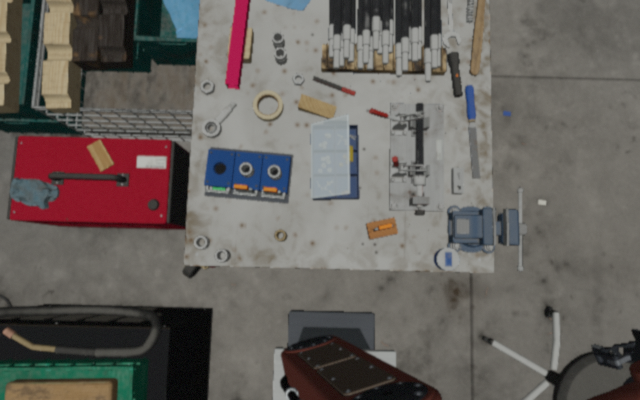

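View pics/scene0.png

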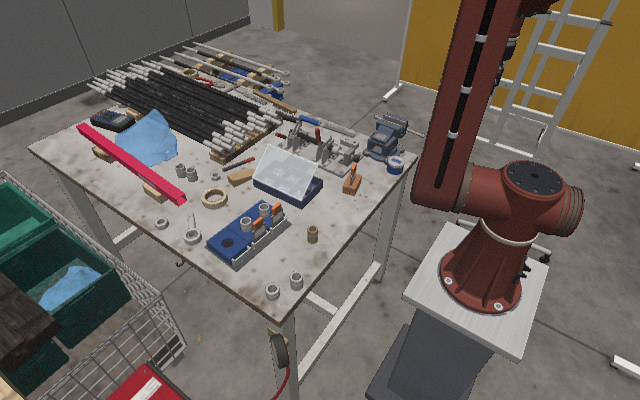

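The top view shows the rack at (250,173). Its empty station is the left one, with the hole at about (220,169) and the lips towards the robot. The brass bush is at (281,236), the stand and orange tab at (381,228), and the two steel bushes at (200,243) and (222,255). The tub is at (445,258). The scene view agrees: hole (227,243), bush (312,233), tab (353,183).

```bash
cat > h.py <<'E'
from rig import *
import numpy as np, cv2
def ray(c,u,v):
    T=c['T'];d=T[:3,:3]@np.array([(u-c['cx'])/c['fx'],(v-c['cy'])/c['fy'],1.]);return T[:3,3],d/np.linalg.norm(d)
def plane(c,u,v,z):
    o,d=ray(c,u,v);return o+d*(z-o[2])/d[2]
def px(c,p):
    q=c['T'][:3,:3].T@(np.asarray(p)-c['T'][:3,3]);return np.array([c['fx']*q[0]/q[2]+c['cx'],c['fy']*q[1]/q[2]+c['cy']])
def tri(a,b):
    A=np.zeros((3,3));y=np.zeros(3)
    for o,d in(a,b):
        P=np.eye(3)-np.outer(d,d);A+=P;y+=P@o
    p=np.linalg.solve(A,y);return p,[np.linalg.norm(np.cross(p-o,d)) for o,d in(a,b)]
def blobs(c,lo,hi,amin=15,box=None):
    h=cv2.cvtColor(np.ascontiguousarray(c['pixels']),cv2.COLOR_RGB2HSV);m=cv2.inRange(h,lo,hi)
    if box: k=np.zeros_like(m);k[box[1]:box[3],box[0]:box[2]]=255;m&=k
    n,l,s,ce=cv2.connectedComponentsWithStats(m)
    return m,[(s[i].tolist(),ce[i].round(1).tolist()) for i in range(1,n) if s[i][4]>=amin]
def tool():
    s=sense();w,x,y,z=s['orientation']
    from scipy.spatial.transform import Rotation as R
    return np.array(s['tcp_pos']),R.from_quat([x,y,z,w]).as_matrix()
def go(target,yaw=None):
    "shift (cm, tool axes) of TCP to target; yaw= wanted world heading (deg) of tool y (mod 180)"
    p,M=tool();print('tcp',p.round(4),'ydir deg',np.degrees(np.arctan2(M[1,1],M[0,1])).round(2),'shift cm',(M.T@(np.asarray(target)-p)*100).round(2))
    if yaw is not None:
        d=(yaw-np.degrees(np.arctan2(M[1,1],M[0,1]))+90)%180-90;print('tool turn deg',(-d).round(2))
E
python3 - <<'E'
from h import *
C={n:read_camera(n) for n in("top","scene","wrist")}
t,s=C['top'],C['scene']
print(C['wrist']['T'],C['wrist']['fx'])
for nm,c,box in(("top",t,(190,140,420,265)),("scene",s,(190,150,400,300))):
    print(nm,'orange',blobs(c,(5,150,120),(16,255,255),6,box)[1])
    print(nm,'brass',blobs(c,(15,60,40),(30,255,255),6,box)[1])
    print(nm,'black',blobs(c,(0,0,0),(179,255,35),6,box)[1])
a=cv2.resize(t['pixels'][140:270,190:410],None,fx=3.6,fy=3.6,interpolation=cv2.INTER_CUBIC)
cv2.imwrite('pics/top1.png',a[:,:,::-1])
cv2.imwrite('pics/wrist0.png',C['wrist']['pixels'][:,:,::-1])
E
```

```text
[[ 0.36612434 -0.88079588 -0.30025254  0.30475727]
 [-0.93056278 -0.34738177 -0.11566683 -0.55228968]
 [-0.00242339  0.32175228 -0.94682078  0.37257808]
 [ 0.          0.          0.          1.        ]] 315.3038678138025
top orange [([235, 185, 13, 4, 43], [240.5, 186.6]), ([264, 188, 13, 4, 45], [270.2, 189.4]), ([378, 222, 14, 9, 86], [384.7, 226.0])]
top brass [([350, 146, 4, 16, 49], [351.1, 153.2]), ([235, 185, 12, 4, 28], [240.3, 186.6]), ([264, 188, 12, 4, 29], [269.3, 189.3]), ([379, 223, 12, 11, 45], [384.2, 226.6]), ([275, 230, 12, 11, 64], [280.0, 235.1]), ([373, 234, 3, 3, 6], [374.0, 234.8]), ([190, 239, 3, 3, 7], [190.7, 240.0])]
top black [([216, 165, 9, 8, 56], [219.9, 168.3]), ([245, 168, 3, 3, 6], [246.3, 169.3]), ([273, 171, 4, 3, 8], [274.2, 171.9])]
scene orange [([351, 163, 5, 7, 16], [353.3, 166.4]), ([272, 203, 9, 8, 30], [275.7, 206.1]), ([253, 217, 10, 12, 40], [256.8, 221.2])]
scene brass [([210, 150, 27, 15, 144], [219.5, 156.4]), ([228, 169, 27, 18, 273], [240.3, 176.8]), ([393, 180, 7, 8, 12], [395.5, 183.8]), ([204, 189, 19, 7, 46], [213.1, 191.6]), ([387, 189, 6, 5, 7], [389.7, 191.0]), ([221, 193, 3, 3, 6], [222.3, 194.2]), ([204, 202, 5, 3, 7], [205.6, 203.0]), ([364, 220, 3, 4, 6], [364.8, 221.5]), ([308, 226, 10, 18, 155], [312.2, 234.1]), ([337, 251, 4, 5, 7], [338.6, 253.1]), ([202, 272, 7, 3, 12], [205.0, 272.8]), ([310, 285, 3, 5, 7], [311.0, 286.9])]
scene black []
```

View pics/top1.png

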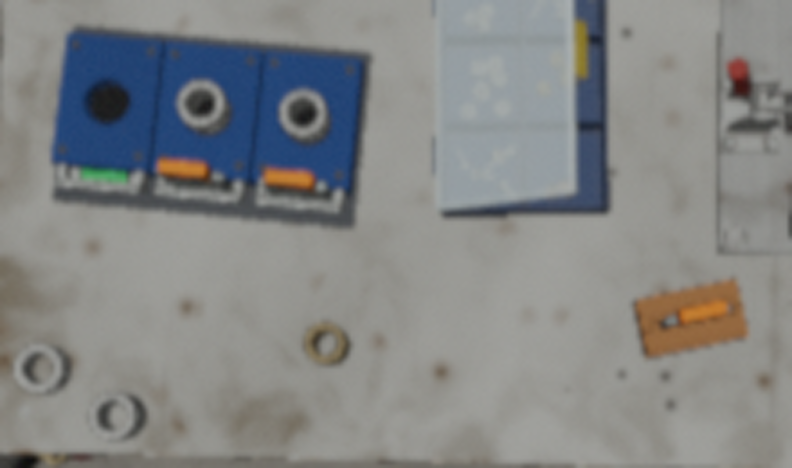

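The crop (3.6× zoom, origin 190,140) puts the empty hole at (107,101), the green strip at (105,174) and the bush rim at (326,344). The tab runs from (680,320) to (728,303).

Run:
```python
from h import *
t=read_camera('top');s=read_camera('scene')
f=lambda x,y:(190+x/3.6-.36,140+y/3.6-.36)
P=lambda n,x,y,z:print(n,plane(t,*f(x,y),z).round(4))
P('bush top',326,344,.05);P('hole mouth',107,101,.03);P('strip',105,174,.018)
P('steelbush mid',201,105,.069+.004);P('steelbush right',303,113,.073)
P('tab mid',706,310,.096);P('tab l',680,320,.096);P('tab r',730,302,.096)
for n,x,y in(('rack TL',70,28),('rack TR',368,52)):P(n,x,y,.034)
P('lh mid',183,169,.1);P('lh r',289,179,.1)
P('b4?',41,368,.04);P('b5?',117,414,.03)
p=plane(t,*f(326,344),.05);
print(tri(ray(t,*f(326,344)),ray(s,312.5,226.5)))
print(tri(ray(t,*f(706,310)),ray(s,353.3,163.5)))
go([p[0],p[1]-.0,.30],-5)
```

```text
bush top [0.442  0.1492 0.05  ]
hole mouth [0.6183 0.3197 0.03  ]
strip [0.5655 0.3212 0.018 ]
steelbush mid [0.6088 0.2424 0.073 ]
steelbush right [0.6049 0.1695 0.073 ]
tab mid [ 0.4699 -0.1166  0.096 ]
tab l [ 0.4626 -0.0987  0.096 ]
tab r [ 0.4759 -0.1331  0.096 ]
rack TL [0.6717 0.349  0.034 ]
rack TR [0.6596 0.1279 0.034 ]
lh mid [0.5581 0.2478 0.1   ]
lh r [0.5531 0.1741 0.1   ]
b4? [0.42   0.3544 0.04  ]
b5? [0.3885 0.3003 0.03  ]
(array([0.44260324, 0.14880527, 0.06027487]), [np.float64(0.0012575856015150657), np.float64(0.0012575856015150434)])
(array([ 0.46998684, -0.11494089,  0.10535386]), [np.float64(0.0008679126771048924), np.float64(0.0008679126771048653)])
tcp [ 0.2288 -0.5815  0.3036] ydir deg -68.52 shift cm [ 46.59 -60.19   0.39]
tool turn deg -63.52
```

```bash
python3 -m handwheel '[[6,4,-5,0,-7],[6,7,-9,0,-14],[6,10,-13,0,-21],[6,13,-17,0,-28],[6,15.5,-20,0,-35],[6,18,-23.2,0,-42],[6,20.5,-26.5,0,-49],[6,23,-29.7,0,-56],[6,25.5,-33,0,-63.5],[6,28,-36.2,0,-65.3]]'; python3 -c "
from h import *
go([.442,.149,.25],-3.2);print(sense()['joint_pos'])"
```

```text
t: 1.18
tcp_pos: [0.3454, -0.1798, 0.3042]
orientation: [0.001, 0.725, 0.688, 0.0]
force: [0.8, 0.3, -0.2]
width: 0.702
tcp [ 0.3454 -0.1798  0.3042] ydir deg -3.0 shift cm [33.34  7.92  5.41]
tool turn deg 0.2
[-6.60753404e-01 -3.26164670e-01  2.13059135e+00  2.00364932e-04
  1.33588866e+00 -6.08440871e-01]
```

```bash
python3 -m handwheel '[[6,4,1,0.6,0],[6,8,2,1.2,0],[6,12,3,2,0],[6,16,4,2.6,0],[6,20,5,3.2,0],[6,24,6,3.8,0],[6,28,7,4.5,0],[6,31,7.5,5,0],[6,33.3,7.9,5.4,0],[6,33.3,7.9,5.4,0]]'
python3 - <<'E'
from h import *
c=read_camera('wrist');go([.442,.149,.25],-3.2)
print(px(c,[.442,.149,.05]),px(c,[.442,.149,.0]),px(c,[.6183,.3197,.034]))
cv2.imwrite('pics/w1.png',c['pixels'][:,:,::-1])
E
```

```text
t: 2.02
tcp_pos: [0.4431, 0.1499, 0.2493]
orientation: [-0.001, 0.725, 0.689, 0.0]
force: [-0.3, -0.4, -0.5]
width: 0.705
tcp [0.4428 0.1481 0.2495] ydir deg -2.99 shift cm [ 0.08 -0.09 -0.05]
tool turn deg 0.21
[320.49139982 195.66689567] [320.4806119  181.59882457] [541.33798028 -37.23446028]
```

View pics/w1.png

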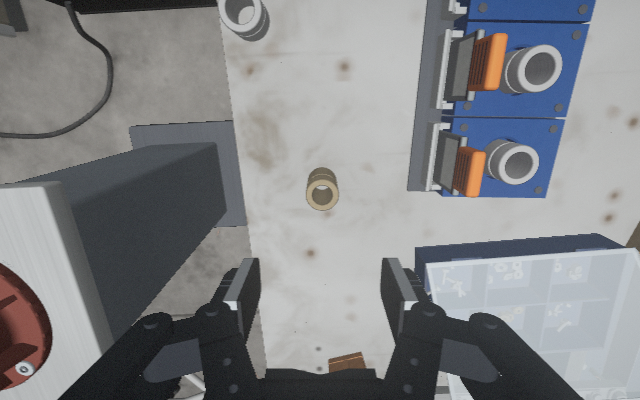

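The wrist view shows the bush with its top rim at about (322,195), where I predicted (320,196). The way down is clear. I'll refine the rim centre with a mask.

Run:
```python
from h import *
c=read_camera('wrist')
m,b=blobs(c,(14,50,30),(35,255,255),100,(290,150,355,225));print(b)
x,y,w,h,_=max(b,key=lambda e:e[0][4])[0]
u=x+w/2-.5; r=c['fx']*0
# rim nearest row = lowest: bottom edge of the top disc (camera looks toward -y): front-most rim point
g=cv2.cvtColor(np.ascontiguousarray(c['pixels']),cv2.COLOR_RGB2HSV)
k=(m>0).astype(np.uint8);cs,_=cv2.findContours(k,cv2.RETR_EXTERNAL,cv2.CHAIN_APPROX_NONE);cc=max(cs,key=cv2.contourArea)[:,0]
L=plane(c,cc[:,0].max()+.5,195,.05);R=plane(c,cc[:,0].min()-.5,195,.05);B=plane(c,u,cc[:,1].max()+.5,.05);T=plane(c,u,cc[:,1].min()-.5,0)
print('L',L.round(4),'R',R.round(4),'B',B.round(4),'T',T.round(4),'width',np.linalg.norm(L-R))
print('centre from sides',((L+R)/2).round(4),'y from near rim',B[1]+.015,'y from far foot',T[1]-.015)
```

```text
[([307, 165, 32, 43, 822], [321.7, 187.4])]
L [0.4577 0.1466 0.05  ] R [0.4292 0.148  0.05  ] B [0.4429 0.1355 0.05  ] T [0.4446 0.1646 0.    ] width 0.028540614896568915
centre from sides [0.4435 0.1473 0.05  ] y from near rim 0.1504998026263757 y from far foot 0.14960570184463845
```

```bash
python3 -m handwheel '[[6,0.1,0,3,0],[6,0.1,0,6,0],[6,0.1,0,8.5,0],[6,0.1,0,8.5,0]]'
python3 - <<'E'
from h import *
for i in range(3):
    c=read_camera('wrist');go([.443,.1495,.092],-3.2)
print(sense()['t'])
m,b=blobs(c,(14,50,30),(35,255,255),100,(200,100,440,400));print(b)
cs,_=cv2.findContours(m,cv2.RETR_EXTERNAL,cv2.CHAIN_APPROX_NONE);cc=max(cs,key=cv2.contourArea)[:,0]
u=cc[:,0].mean();v0=px(c,[.443,.1495,.05])[1]
L=plane(c,cc[:,0].max()+.5,v0,.05);R=plane(c,cc[:,0].min()-.5,v0,.05);B=plane(c,u,cc[:,1].max()+.5,.05)
print(L.round(4),R.round(4),((L+R)/2).round(4),np.linalg.norm(L-R),'y',B[1]+.015)
E
```

```text
t: 2.45
tcp_pos: [0.439, 0.1453, 0.1602]
orientation: [-0.003, 0.727, 0.686, -0.005]
force: [-1.6, 0.1, -0.7]
width: 0.701
tcp [0.4407 0.1458 0.1626] ydir deg -3.33 shift cm [0.4  0.26 7.06]
tool turn deg -0.13
tcp [0.4425 0.1463 0.1647] ydir deg -3.32 shift cm [0.33 0.05 7.27]
tool turn deg -0.12
tcp [0.4438 0.1466 0.1661] ydir deg -3.31 shift cm [ 0.28 -0.11  7.41]
tool turn deg -0.11
2.6
[([301, 185, 45, 63, 2087], [322.8, 218.1])]
[0.4573 0.1487 0.05  ] [0.4288 0.1503 0.05  ] [0.443  0.1495 0.05  ] 0.02848025226629517 y 0.15083820742873383
```

```bash
python3 -m handwheel '[[6,0.2,-0.05,2,0],[6,0.25,-0.05,4,0],[6,0.25,-0.05,5.5,0],[6,0.25,-0.05,6.6,0],[6,0.25,-0.05,7.2,0],[6,0.25,-0.05,7.3,0],[6,0.25,-0.05,7.3,0],[6,0.25,-0.05,7.3,0]]'
python3 - <<'E'
from h import *
for i in range(3):
    c=read_camera('wrist')
go([.443,.1500,.092],-3.2)
E
```

```text
t: 3.27
tcp_pos: [0.4438, 0.1501, 0.0931]
orientation: [0.001, 0.727, 0.687, 0.001]
force: [-0.4, -0.7, 0.4]
width: 0.703
tcp [0.4435 0.1501 0.0928] ydir deg -3.22 shift cm [-0.01 -0.05  0.08]
tool turn deg -0.02
```

Well placed, so I'll close and lift.

```bash
python3 -m handwheel '[[2.5,0,0,0.1,0],[2.5,0,0,0.1,0],[2.5,0,0,0.1,0],[2.5,0,0,0.1,0],[2.5,0,0,0.1,0],[2.5,0,0,0.1,0],[2.5,0,0,-1,0],[2.5,0,0,-3,0],[2.5,0,0,-5,0],[2.5,0,0,-6,0]]' 40
python3 - <<'E'
from h import *
for i in range(3): c=read_camera('wrist')
go([.618,.320,.20],-3.2)
b=blobs(c,(14,50,30),(35,255,255),100,(200,100,440,400))[1];print(b)
E
```

```text
t: 4.25
tcp_pos: [0.4433, 0.1501, 0.1538]
orientation: [0.001, 0.727, 0.687, 0.001]
force: [1.6, 0.2, -1.1]
width: 0.332
tcp [0.4431 0.15   0.1526] ydir deg -3.22 shift cm [17.95 16.52 -4.7 ]
tool turn deg -0.02
[([286, 227, 69, 105, 5687], [319.8, 281.9])]
```

```bash
python3 -m handwheel '[[2.5,0,0,-4,0],[2.5,2,1,-7,0],[2.5,4,4,-9,0],[2.5,6,7.5,-9,0],[2.5,8,11,-9,0],[2.5,10,14,-9,0],[2.5,11.5,16,-9,0],[2.5,12,16.5,-9,0],[2.5,12,16.5,-9,0]]'
python3 - <<'E'
from h import *
for i in range(3): c=read_camera('wrist')
go([.618,.320,.20],-3.2);print(sense()['t'],sense()['width'])
print(px(c,[.618,.320,.034]))
cv2.imwrite('pics/w2.png',c['pixels'][:,:,::-1])
E
```

```text
t: 5.15
tcp_pos: [0.6144, 0.2611, 0.2392]
orientation: [-0.001, 0.726, 0.687, -0.001]
force: [-0.1, -0.4, -2.5]
width: 0.328
tcp [0.6124 0.2597 0.2401] ydir deg -3.23 shift cm [6.06 0.23 4.  ]
tool turn deg -0.03
5.3 0.3357177279648381
[325.06159916 123.55661322]
```

View pics/w2.png

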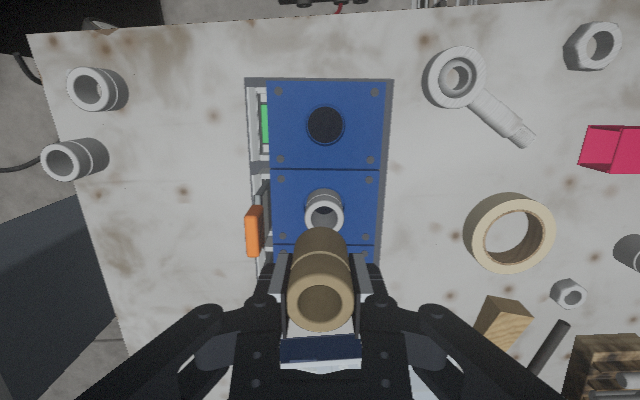

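The wrist view shows the empty hole at (325,125) and the green strip at (264,125). The bush hangs straight in the fingers. Next I'll measure the hole mouth, the strip and the block's heading.

```bash
cat > hole.py <<'E'
from h import *
def hole(c,p=(.618,.320,.034)):
    u,v=px(c,p).astype(int);hs=cv2.cvtColor(np.ascontiguousarray(c['pixels']),cv2.COLOR_RGB2HSV)
    m=cv2.inRange(hs,(0,0,0),(179,255,85));k=np.zeros_like(m);cv2.circle(k,(u,v),32,255,-1);m&=k
    cs,_=cv2.findContours(m,cv2.RETR_EXTERNAL,cv2.CHAIN_APPROX_NONE);cc=max(cs,key=cv2.contourArea)[:,0]
    P=np.array([plane(c,*q,.034) for q in cc.astype(float)])
    e=cv2.fitEllipse(cc);x,y,w,h=cv2.boundingRect(cc)
    print('ellipse',np.round(e[0],1),np.round(e[1],1),'rect',x,y,w,h)
    print('hole',plane(c,*e[0],.034).round(4),'extent mm',((P.max(0)-P.min(0))*1000).round(1),'mid',((P.max(0)+P.min(0))/2).round(4))
E
python3 - <<'E'
from hole import *
c=read_camera('wrist');hole(c)
m,b=blobs(c,(55,90,80),(80,255,255),40,(230,80,300,200));print(b)
for s,ce in b:print('strip',plane(c,*ce,.018).round(4))
hs=cv2.cvtColor(np.ascontiguousarray(c['pixels']),cv2.COLOR_RGB2HSV)
m=cv2.inRange(hs,(105,120,60),(125,255,255))
L=[];R=[]
for v in range(86,222):
    w=np.where(m[v,240:400])[0]+240
    if len(w)>20:L.append(plane(c,w[0]-.5,v,.034));R.append(plane(c,w[-1]+.5,v,.034))
for n,A in(('front',L),('back',R)):
    A=np.array(A);f=cv2.fitLine(A[:,:2].astype(np.float32),cv2.DIST_HUBER,0,.001,.001).ravel();print(n,'line deg',np.degrees(np.arctan2(f[1],f[0]))%180,f[2:], 'x at y=.32',f[2]+f[0]/f[1]*(.32-f[3]))
m=cv2.inRange(hs[75:95,280:380],(105,120,60),(125,255,255));print('top edge rows',[(u+280,75+np.where(m[:,u])[0][0],plane(c,u+280,74.5+np.where(m[:,u])[0][0],.034).round(4).tolist()) for u in(5,50,95)])
E
```

```text
ellipse [324.8 124.3] [33.9 35.6] rect 308 106 35 37
hole [0.6177 0.3192 0.034 ] extent mm [29.1 29.8  0. ] mid [0.6178 0.3191 0.034 ]
[([261, 104, 8, 39, 233], [264.2, 123.0])]
strip [0.5635 0.3221 0.018 ]
front line deg 85.99638 [0.5677995  0.29751095] x at y=.32 0.56937355
back line deg 86.252045 [0.66404974 0.2832268 ] x at y=.32 0.66645867
top edge rows [(285, np.int64(81), [0.5872, 0.3556, 0.034]), (330, np.int64(81), [0.6237, 0.3536, 0.034]), (375, np.int64(82), [0.6603, 0.3507, 0.034])]
```

Run:
```python
from h import *
go([.6178,.3188,.135],-3.8)
```

```text
tcp [0.6126 0.2597 0.2406] ydir deg -3.24 shift cm [ 5.95  0.22 10.55]
tool turn deg 0.56
```

```bash
python3 -m handwheel '[[2.5,3,0.1,0,0.5],[2.5,5,0.2,2,0.5],[2.5,5.9,0.2,5,0.5],[2.5,5.9,0.2,7.5,0.5],[2.5,5.9,0.2,9.5,0.5],[2.5,5.9,0.2,10.5,0.5],[2.5,5.9,0.2,10.5,0.5],[2.5,5.9,0.2,10.5,0.5]]'
python3 - <<'E'
from hole import *
for i in range(3): c=read_camera('wrist')
go([.6178,.3188,.111],-3.8);print(sense()['t'])
print(px(c,[.618,.319,.034]))
cv2.imwrite('pics/w3.png',cv2.resize(c['pixels'][120:400,200:440],None,fx=2.1,fy=2.1,interpolation=cv2.INTER_CUBIC)[:,:,::-1])
E
```

```text
t: 6.02
tcp_pos: [0.619, 0.3187, 0.137]
orientation: [-0.0, 0.73, 0.684, -0.0]
force: [0.0, -0.3, -1.7]
width: 0.327
tcp [0.621  0.3195 0.1397] ydir deg -3.75 shift cm [-0.1  -0.32  2.87]
tool turn deg 0.05
6.1667
[317.02832927 240.23192073]
```

View pics/w3.png

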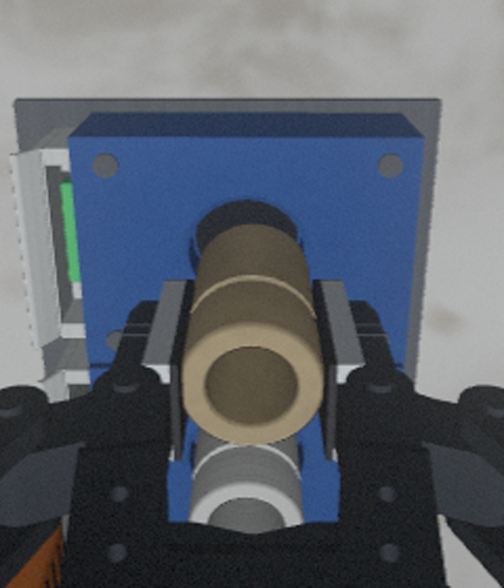

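The crop shows the bush's foot just above the hole (hole centre about x=247, foot about x=251). It is 1–2 mm too far in +x, which agrees with the TCP reading. I'll correct and settle just above the mouth.

```bash
python3 -m handwheel '[[2.5,0,-0.2,0.3,0],[2.5,-0.05,-0.25,0.6,0],[2.5,-0.05,-0.25,0.8,0],[2.5,-0.05,-0.25,0.8,0],[2.5,-0.05,-0.25,0.8,0],[2.5,-0.05,-0.25,0.8,0]]'
python3 - <<'E'
from hole import *
for i in range(3): c=read_camera('wrist')
go([.6178,.3188,.111],-3.8);print(sense()['t'])
E
```

```text
t: 6.67
tcp_pos: [0.617, 0.3189, 0.1288]
orientation: [-0.0, 0.73, 0.684, -0.0]
force: [-0.1, -0.4, -1.1]
width: 0.333
tcp [0.6171 0.319  0.129 ] ydir deg -3.72 shift cm [-0.01  0.07  1.8 ]
tool turn deg 0.08
6.8167
```

```bash
python3 -m handwheel '[[2.5,0,0.06,0.3,0],[2.5,0,0.06,0.6,0],[2.5,0,0.06,0.9,0],[2.5,0,0.06,1.2,0],[2.5,0,0.06,1.2,0],[2.5,0,0.06,1.2,0]]'
python3 - <<'E'
from hole import *
for i in range(2): c=read_camera('wrist')
go([.6178,.3188,.111],-3.8);s=sense();print(s['t'],s['force'])
E
```

```text
t: 7.32
tcp_pos: [0.6173, 0.3187, 0.1163]
orientation: [-0.0, 0.73, 0.684, -0.0]
force: [-0.4, 0.2, -1.5]
width: 0.326
tcp [0.6176 0.3189 0.1169] ydir deg -3.72 shift cm [-0.01  0.02  0.59]
tool turn deg 0.08
7.4167 [-0.23251756  0.71392935 -2.96657428]
```

It is already in the hole, with no contact force. I'll go to the bottom.

```bash
python3 -m handwheel '[[2.5,0,0.02,0.2,0],[2.5,0,0.02,0.4,0],[2.5,0,0.02,0.55,0],[2.5,0,0.02,0.65,0],[2.5,0,0.02,0.7,0],[2.5,0,0.02,0.7,0]]'
python3 - <<'E'
from hole import *
for i in range(2): c=read_camera('wrist')
go([.6178,.3188,.111],-3.8);s=sense();print(s['t'],s['force'])
E
```

```text
t: 7.92
tcp_pos: [0.6178, 0.3189, 0.1104]
orientation: [-0.0, 0.73, 0.684, -0.0]
force: [-1.9, 0.2, 1.5]
width: 0.33
tcp [0.6177 0.3189 0.1104] ydir deg -3.72 shift cm [-0.01  0.01 -0.06]
tool turn deg 0.08
8.0167 [-1.24837861 -0.59146953  2.48681867]
```

Force changed from -1.5 to +2.5 N at the expected height, so it is seated. Release and back off upward.

```bash
python3 -m handwheel '[[5.5,0,0,0,0],[5.5,0,0,0,0],[5.5,0,0,0,0],[5.5,0,0,0,0],[5.5,0,0,0,0],[5.5,0,0,-2,0],[5.5,0,0,-5,0],[5.5,0,0,-8.5,0],[5.5,0,0,-12,0],[5.5,0,0,-14,0]]'
python3 - <<'E'
from h import *
for i in range(3): c=read_camera('wrist')
s=read_camera('scene')
m,b=blobs(c,(14,50,30),(35,255,255),100,(240,100,400,300));print(b)
print('expected top px',px(c,[.6178,.3188,.069]),'lower',px(c,[.6178,.3188,.034]))
x,y,w,h,_=max(b,key=lambda e:e[0][4])[0];v0=px(c,[.6178,.3188,.069])[1]
L=plane(c,x+w-.5,v0,.069);R=plane(c,x-.5,v0,.069);B=plane(c,x+w/2,y+h-.5,.069)
print('w',np.linalg.norm(L-R),'mid',(L+R)/2,'y',B[1]+.015)
go([.470,-.1155,.25],21);print(sense()['t'])
cv2.imwrite('pics/w4.png',c['pixels'][60:360,160:480][:,:,::-1])
E
```

```text
t: 8.85
tcp_pos: [0.6194, 0.3195, 0.2551]
orientation: [0.001, 0.73, 0.684, 0.003]
force: [0.4, 1.2, 1.4]
width: 0.646
[([298, 174, 33, 43, 848], [314.1, 196.3])]
expected top px [315.76790926 200.83741176] lower [315.85023291 189.75787018]
w 0.0283477707730325 mid [0.61629335 0.31890337 0.069     ] y 0.319542644546361
tcp [0.618  0.319  0.2506] ydir deg -3.72 shift cm [-4.432e+01 -1.195e+01  1.000e-02]
tool turn deg -24.72
9.05
```

View pics/w4.png

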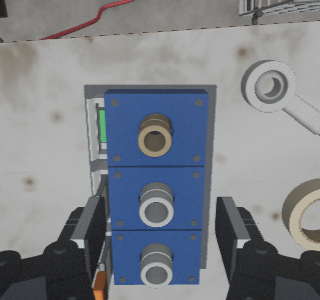

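The bush stands seated in the hole like its neighbours, with its rim at crop (155,139). It measures within 1.5 mm of the hole. Now the label holder.

```bash
python3 -m handwheel '[[5,-3,-0.8,0,-4],[5,-7,-1.9,0,-10],[5,-11,-3,0,-16],[5,-15,-4,0,-22],[5,-19,-5.1,0,-24.7],[5,-23,-6.2,0,-24.7],[5,-27,-7.3,0,-24.7],[5,-31,-8.4,0,-24.7],[5,-35,-9.4,0,-24.7],[5,-38,-10.2,0,-24.7]]'; python3 -c "
from h import *
go([.47,-.1155,.22],21)"
```

```text
t: 9.88
tcp_pos: [0.4885, -0.0557, 0.2471]
orientation: [-0.002, 0.567, 0.824, -0.001]
force: [0.6, -0.9, 0.9]
width: 0.584
tcp [ 0.4885 -0.0557  0.2471] ydir deg 20.92 shift cm [-4.93 -3.85  2.72]
tool turn deg -0.08
```

```bash
python3 -m handwheel '[[5,-2.5,-2,1,0],[5,-4.5,-3.5,2,0],[5,-4.9,-3.8,2.7,0],[5,-4.9,-3.8,2.7,0],[5,-4.9,-3.8,2.7,0]]'
python3 - <<'E'
from h import *
for i in range(3): c=read_camera('wrist')
p,M=tool();go([.47,-.1155,.142],21);print(sense()['t'])
Tt=np.eye(4);Tt[:3,:3]=M;Tt[:3,3]=p;print('cam in tool',(np.linalg.inv(Tt)@c['T']).round(4).tolist())
print(px(c,[.47,-.1155,.096]))
m,b=blobs(c,(5,150,100),(16,255,255),30,(200,60,440,330));print(b)
cv2.imwrite('pics/w5.png',c['pixels'][60:360,160:480][:,:,::-1])
E
```

```text
t: 10.3
tcp_pos: [0.4722, -0.1123, 0.2209]
orientation: [-0.002, 0.567, 0.824, -0.0]
force: [0.0, 0.0, 0.1]
width: 0.585
tcp [ 0.4738 -0.1119  0.2229] ydir deg 21.07 shift cm [-0.2  -0.49  8.09]
tool turn deg 0.07
10.45
cam in tool [[-0.0005, -0.9472, -0.3207, 0.0823], [1.0, -0.0003, -0.0004, -0.0019], [0.0003, -0.3207, 0.9472, -0.0691], [0.0, 0.0, 0.0, 1.0]]
[315.8738727  229.62532898]
[([305, 206, 19, 46, 593], [314.1, 228.0])]
```

View pics/w5.png

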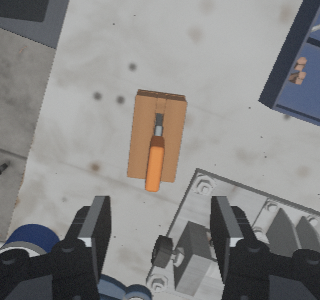

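The crop shows the tab from (152,190) to (160,137). The stand's sides slope about 6–7° from the tool's axis, so the yaw needs refining. I'll cast the edges.

```bash
cat > tab.py <<'E'
from h import *
def line(A):
    f=cv2.fitLine(np.array(A)[:,:2].astype(np.float32),cv2.DIST_HUBER,0,.001,.001).ravel();return np.degrees(np.arctan2(f[1],f[0]))%180,f[2:]
def run(c,z=.096,box=(200,60,440,400)):
    m,b=blobs(c,(4,140,60),(17,255,255),30,box);s=max(b,key=lambda e:e[0][4])[0];print(s)
    # top face of the tab is brightest, rows of tab top
    L=[];R=[]
    for v in range(s[1]+4,s[1]+s[3]-4):
        w=np.where(m[v,s[0]:s[0]+s[2]])[0]+s[0];L.append(plane(c,w[0]-.5,v,z));R.append(plane(c,w[-1]+.5,v,z))
    L,R=np.array(L),np.array(R);a,pa=line(L);b2,pb=line(R);w=(R-L)
    print('tab L',a,pa,'R',b2,pb,'widths mm',(np.linalg.norm(w,axis=1)[::6]*1000).round(1));return L,R
E
python3 - <<'E'
from tab import *
c=read_camera('wrist');go([.47,-.1155,.142],21);print(c['cx'],c['cy'])
run(c)
hs=cv2.cvtColor(np.ascontiguousarray(c['pixels']),cv2.COLOR_RGB2HSV)
print(hs[175,300],hs[175,330],hs[200,300],hs[215,300])
m=cv2.inRange(hs,(6,70,40),(20,255,255));L=[];R=[]
for v in range(164,232):
    w=np.where(m[v,270:370])[0]+270;L.append(plane(c,w[0]-.5,v,.032));R.append(plane(c,w[-1]+.5,v,.032))
print('stand',line(L),line(R),'w',np.linalg.norm(np.array(L)-R,axis=1)[::12].round(4))
L,R=np.array(L),np.array(R);print('centre line mid',((L+R)/2).mean(0))
sh=np.where(m[:,320])[0];print(sh.min(),sh.max())
E
```

```text
tcp [ 0.4739 -0.112   0.2232] ydir deg 21.08 shift cm [-0.19 -0.5   8.12]
tool turn deg 0.08
320.18539041953704 204.5050279623809
[305, 198, 19, 53, 664]
tab L 102.741615 [ 0.46305454 -0.11204611] R 103.48348 [ 0.47285363 -0.1128858 ] widths mm [ 5.9  9.2  9.3  9.4  9.4 10.2  9.6  8.9]
[ 14 109 169] [ 13 110 167] [ 14 113 170] [ 14 113 169]
stand (np.float32(103.44838), array([ 0.44818017, -0.12188648], dtype=float32)) (np.float32(103.3409), array([ 0.48868012, -0.10628916], dtype=float32)) w [0.0435 0.0432 0.0429 0.0434 0.0431 0.0437]
centre line mid [ 0.46843014 -0.11408782  0.032     ]
152 240
```

Run:
```python
from tab import *
c=read_camera('wrist')
m,b=blobs(c,(4,140,60),(17,255,255),30,(200,60,440,400));s=max(b,key=lambda e:e[0][4])[0]
v=s[1]+s[3]-.5;E=plane(c,312,v,.096);d=np.array([-.232,.973]);print('near end',E)
mid=np.array([.4680,-.1125]);t=(E[:2]-mid)@d;ctr=mid+d*(t+.017);print('tab centre',ctr)
far=plane(c,320,s[1]-.5,.068);print('far end, at tab foot height',far,(far[:2]-ctr)@d)
go([*ctr,.155],13.4)
```

```text
near end [ 0.47379863 -0.13158391  0.096     ]
tab centre [ 0.46867603 -0.11533525]
far end, at tab foot height [ 0.46774564 -0.10042747  0.068     ] 0.01472112273114912
tcp [ 0.474  -0.1121  0.2233] ydir deg 21.08 shift cm [-0.11 -0.62  6.83]
tool turn deg 7.68
```

```bash
python3 -m handwheel '[[4.5,-0.05,-0.3,0,4],[4.5,-0.1,-0.6,1,7.7],[4.5,-0.1,-0.6,3,7.7],[4.5,-0.1,-0.6,5,7.7],[4.5,-0.1,-0.6,6.3,7.7],[4.5,-0.1,-0.6,6.8,7.7],[4.5,-0.1,-0.6,6.8,7.7]]'
python3 - <<'E'
from tab import *
for i in range(3): c=read_camera('wrist')
print(sense()['t']);go([.4687,-.1153,.136],13.4);print(px(c,[.4687,-.1153,.096]))
L,R=run(c);print(((L+R)/2).mean(0))
E
```

```text
t: 11.13
tcp_pos: [0.4675, -0.1152, 0.1538]
orientation: [-0.001, 0.62, 0.784, -0.0]
force: [-0.5, 0.3, 0.3]
width: 0.53
11.2833
tcp [ 0.4691 -0.1162  0.1561] ydir deg 13.31 shift cm [ 0.1  -0.02  2.01]
tool turn deg -0.09
[323.33530164 279.77214683]
[313, 228, 21, 82, 1548]
tab L 102.92828 [ 0.46380404 -0.11466773] R 102.96706 [ 0.4721898  -0.11014096] widths mm [7.1 8.1 8.6 9.1 9.6 9.2 9.8 9.4 9.4 9.  9.1 9.1 9.2]
[ 0.46729909 -0.10973052  0.096     ]
```

```bash
python3 -m handwheel '[[4.5,0.1,0,0.8,0],[4.5,0.1,0,1.5,0],[4.5,0.1,0,2,0],[4.5,0.1,0,2,0],[4.5,0.1,0,2,0],[0.5,0.1,0,2,0],[0.5,0.1,0,2,0],[0.5,0.1,0,2,0],[0.5,0.1,0,2,0],[0.5,0.1,0,2,0]]' 80; python3 -m handwheel '[[0.5,0,0,0,0],[0.5,0,0,0,0],[0.5,0,0,0,0],[0.5,0,0,-1.5,0],[0.5,0,0,-4,0],[0.5,0,0,-7,0],[0.5,0,0,-9.5,0],[0.5,0,0,-10,0],[0.5,0,0,-10,0]]'
python3 - <<'E'
from h import *
for i in range(2): c=read_camera('wrist')
print(sense()['t'],sense()['width'],sense()['force']);go([.565,.25,.25],-3.8)
m,b=blobs(c,(4,140,60),(17,255,255),30);print(b)
E
```

```text
t: 12.12
tcp_pos: [0.4686, -0.1153, 0.1354]
orientation: [0.001, 0.621, 0.784, 0.0]
force: [0.8, -0.3, -0.2]
width: 0.107
t: 12.87
tcp_pos: [0.4687, -0.1156, 0.2368]
orientation: [0.002, 0.621, 0.784, 0.0]
force: [-0.6, 0.4, 0.2]
width: 0.105
12.9667 0.10774855235997921 [ 0.78944979 -0.4191982  -0.93492444]
tcp [ 0.4668 -0.1148  0.2335] ydir deg 13.27 shift cm [33.26 17.93 -1.65]
tool turn deg 17.07
[([308, 247, 25, 95, 1964], [320.3, 295.4])]
```

Holder gripped (9 mm) and lifted. Carry it high toward the station.

```bash
python3 -m handwheel '[[0.5,1,0.5,-2,3],[0.5,3,1.5,-4,9],[0.5,6,3.2,-5,15],[0.5,10,5.4,-5,17],[0.5,14,7.5,-5,17],[0.5,18,9.7,-5,17],[0.5,22,11.8,-5,17],[0.5,26,14,-5,17],[0.5,29.5,15.9,-5,17],[0.5,32,17.2,-5,17]]';python3 -m handwheel '[[0.5,0,0,0,0],[0.5,0,0,0,0],[0.5,0,0,0,0]]'
python3 - <<'E'
from h import *
for i in range(2): c=read_camera('wrist')
print(sense()['t'],sense()['width']);go([.565,.322,.18],-3.8)
E
```

```text
t: 13.8
tcp_pos: [0.5596, 0.2339, 0.2813]
orientation: [-0.001, 0.73, 0.684, -0.003]
force: [1.7, -0.8, -0.6]
width: 0.106
t: 14.05
tcp_pos: [0.5596, 0.2317, 0.282]
orientation: [-0.001, 0.729, 0.684, -0.003]
force: [0.6, -0.3, -1.5]
width: 0.107
14.15 0.10848216713376753
tcp [0.5601 0.2307 0.2833] ydir deg -3.81 shift cm [ 9.15 -0.09 10.31]
tool turn deg -0.01
```

Run:
```python
from tab import *
c=read_camera('wrist')
u,v=px(c,[.565,.322,.018]);print(u,v)
x0,y0=int(u)-50,int(v)-60
cv2.imwrite('pics/w6.png',cv2.resize(c['pixels'][y0:y0+130,x0:x0+130],None,fx=4.5,fy=4.5,interpolation=cv2.INTER_CUBIC)[:,:,::-1]);print(x0,y0)
m,b=blobs(c,(50,80,60),(85,255,255),30,(x0,y0,x0+130,y0+130));print(b)
for s,ce in b:print('strip',plane(c,*ce,.018),plane(c,s[0]-.5,ce[1],.018),plane(c,s[0]+s[2]-.5,ce[1],.018),plane(c,ce[0],s[1]-.5,.018),plane(c,ce[0],s[1]+s[3]-.5,.018))
hs=cv2.cvtColor(np.ascontiguousarray(c['pixels']),cv2.COLOR_RGB2HSV);mb=cv2.inRange(hs,(105,120,60),(125,255,255))
A=[]
for r in range(int(v)-20,int(v)+20):
    w=np.where(mb[r,x0:])[0]+x0;A.append(plane(c,w[0]-.5,r,.034))
a,p=line(A);print('block front',a,p,'x at .322',p[0]+(.322-p[1])/np.tan(np.radians(a)))
```

```text
320.9681300628406 86.68596348319285
270 26
[([317, 69, 8, 37, 291], [320.5, 87.1])]
strip [0.56450992 0.32164567 0.018     ] [0.5605383  0.32190995 0.018     ] [0.56848126 0.32138141 0.018     ] [0.56563488 0.3386556  0.018     ] [0.56335681 0.30421024 0.018     ]
block front 86.50953 [0.5692866 0.3216588] x at .322 0.5693074
```

View pics/w6.png

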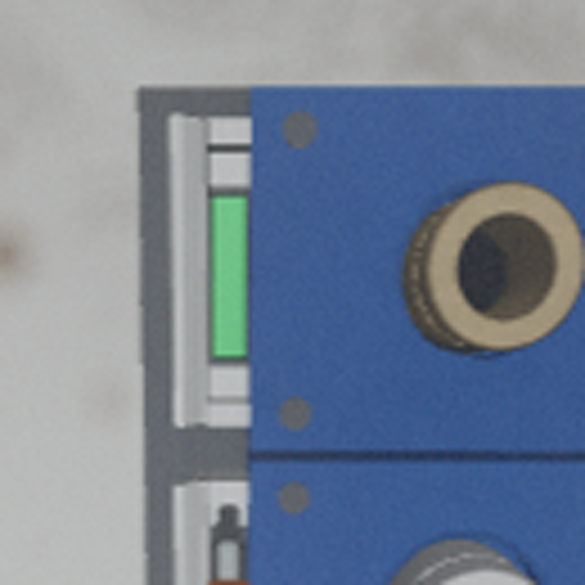

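The crop (4.5×, origin 270,26) shows the strip centred at (229,277) and the block edge at x≈249. The seat is about (.5645,.3217) in raw wrist-camera terms. Things I hold appear about 1.8 mm to −y of the tool centre, so the camera has a lateral bias; I'll aim for x≈.5663 and check holder against channel up close.

Run:
```python
from h import *
go([.5663,.3217,.175],-3.8)
```

```text
tcp [0.5604 0.2307 0.2838] ydir deg -3.83 shift cm [ 9.13  0.   10.88]
tool turn deg -0.03
```

```bash
python3 -m handwheel '[[0.5,3,0,1,0],[0.5,6,0,3,0],[0.5,8,0,5,0],[0.5,9.1,0,7,0],[0.5,9.1,0,9,0],[0.5,9.1,0,10.5,0],[0.5,9.1,0,10.9,0],[0.5,9.1,0,10.9,0],[0.5,9.1,0,10.9,0],[0.5,9.1,0,10.9,0]]'
python3 - <<'E'
from h import *
for i in range(3): c=read_camera('wrist')
print(sense()['t']);go([.5663,.3217,.175],-3.8);print(px(c,[.5645,.3217,.018]),px(c,[.5645,.3217+.024,.047]))
cv2.imwrite('pics/w7.png',cv2.resize(c['pixels'][120:320,240:400],None,fx=3.6,fy=3,interpolation=cv2.INTER_CUBIC)[:,:,::-1])
E
```

```text
t: 15.03
tcp_pos: [0.568, 0.3228, 0.1778]
orientation: [0.001, 0.73, 0.683, 0.001]
force: [-0.3, 0.2, -1.1]
width: 0.108
15.1833
tcp [0.5677 0.3231 0.1777] ydir deg -3.75 shift cm [-0.15 -0.13  0.27]
tool turn deg 0.05
[316.80930249 211.32219097] [313.99132132 192.23029521]
```

View pics/w7.png

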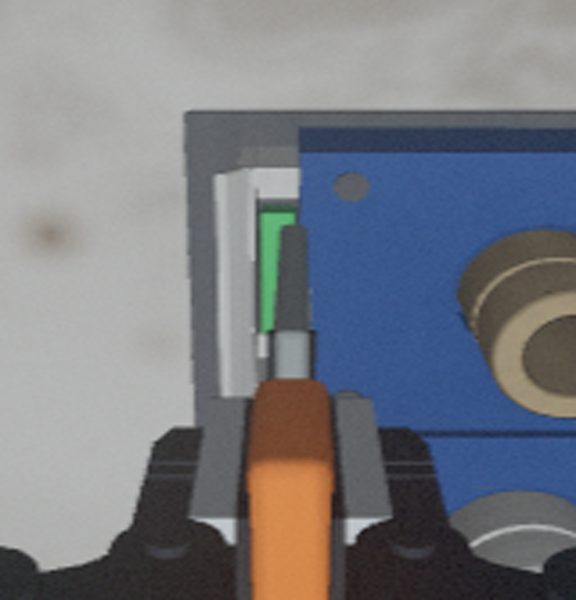

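The crop shows the holder's lower far corner at (293,225). The channel lies between the lip at 257 and the block edge at 299, so the holder is about 2.8 mm too far in +x. Correct that and measure again.

```bash
python3 -m handwheel '[[0.5,-0.06,-0.14,0.1,0],[0.5,-0.12,-0.28,0.2,0],[0.5,-0.12,-0.28,0.2,0],[0.5,-0.12,-0.28,0.2,0],[0.5,-0.12,-0.28,0.2,0],[0.5,-0.12,-0.28,0.2,0]]'
python3 - <<'E'
from h import *
for i in range(3): c=read_camera('wrist')
print(sense()['t']);go([.565,.3217,.175],-3.8)
p,M=tool();zb=p[2]-.1275;print('zb',zb)
g=c['pixels'].astype(int)
hs=cv2.cvtColor(np.ascontiguousarray(c['pixels']),cv2.COLOR_RGB2HSV)
for v in(185,190,194,198,202,206):print(v,hs[v,308:330].tolist() if v in(198,) else '', 'green',np.where(cv2.inRange(hs[v:v+1],(50,80,50),(85,255,255))[0])[0][[0,-1]] if cv2.inRange(hs[v:v+1],(50,80,50),(85,255,255))[0].any() else None,'blue from',(np.where(cv2.inRange(hs[v:v+1],(105,120,50),(125,255,255))[0,290:])[0]+290)[0])
cv2.imwrite('pics/w8.png',cv2.resize(c['pixels'][150:260,280:360],None,fx=6,fy=5,interpolation=cv2.INTER_CUBIC)[:,:,::-1])
E
```

```text
t: 15.68
tcp_pos: [0.5639, 0.3221, 0.1739]
orientation: [-0.0, 0.73, 0.684, 0.0]
force: [-0.1, -0.1, -0.5]
width: 0.101
15.8333
tcp [0.564  0.3221 0.1739] ydir deg -3.72 shift cm [-0.04  0.11 -0.11]
tool turn deg 0.08
zb 0.04638000494525171
185  green None blue from 329
190  green [318 327] blue from 329
194  green [318 327] blue from 329
198 [[90, 3, 180], [75, 3, 168], [98, 6, 160], [105, 6, 163], [90, 5, 159], [98, 6, 162], [90, 3, 163], [100, 4, 174], [90, 6, 168], [99, 21, 84], [99, 22, 81], [100, 9, 82], [90, 13, 79], [90, 18, 84], [96, 15, 85], [100, 19, 80], [73, 56, 96], [69, 109, 150], [68, 122, 177], [69, 117, 153], [111, 65, 78], [109, 133, 111]] green [325 327] blue from 329
202  green [325 327] blue from 329
206  green [325 327] blue from 329
```

View pics/w8.png

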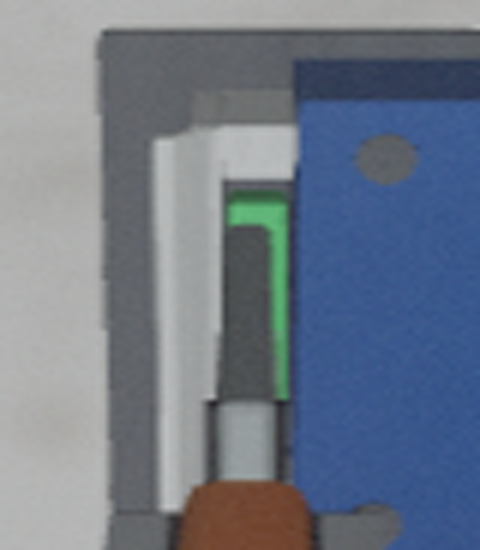

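The crop (×6/×5, origin 280,150) shows the plate at columns 316.7–324 and the channel between about 316.5 and 328.5. The plate is now about 1.3 mm too near the lip. I'll correct by +1.3 mm and check the y end.

```bash
python3 - <<'E'
from h import *
c=read_camera('wrist')
print('holder far end y',plane(c,320,194.7,.0464)[:2],'want',.3217+.024,' strip far y',plane(c,322,189.5,.018)[:2],'channel wall far', plane(c,320,186,.012)[:2],sense()['tcp_pos'])
E
python3 -m handwheel '[[0.5,-0.02,0.13,0.1,0],[0.5,-0.02,0.13,0.4,0],[0.5,-0.02,0.13,0.8,0],[0.5,-0.02,0.13,1.1,0],[0.5,-0.02,0.13,1.1,0],[0.5,-0.02,0.13,1.1,0]]'; python3 -c "
from h import *
for i in range(2): c=read_camera('wrist')
print(sense()['t'],sense()['force']);go([.5653,.3217,.1395],-3.8)
hs=cv2.cvtColor(np.ascontiguousarray(c['pixels']),cv2.COLOR_RGB2HSV)
print(px(c,[.565,.34,.034]));
for v in (194,198,202,206,212): print(v,hs[v,305:340,2].tolist())"
```

```text
holder far end y [0.56407501 0.34362875] want 0.3457  strip far y [0.56523967 0.33891773] channel wall far [0.56382103 0.34005354] [0.5639688  0.32209673 0.1738909 ]
t: 16.38
tcp_pos: [0.5648, 0.3216, 0.1622]
orientation: [-0.0, 0.73, 0.684, -0.001]
force: [0.2, -0.1, -1.7]
width: 0.104
16.4833 [-0.89259384 -0.20945478  0.21056442]
tcp [0.5652 0.3218 0.1628] ydir deg -3.72 shift cm [-0.01  0.01  2.33]
tool turn deg 0.08
[320.16979534 198.89275532]
194 [184, 179, 164, 161, 166, 161, 162, 168, 182, 171, 81, 97, 122, 138, 137, 121, 121, 122, 128, 137, 131, 95, 94, 112, 142, 142, 141, 143, 144, 143, 145, 144, 145, 145, 144]
198 [185, 180, 166, 161, 163, 161, 161, 168, 183, 171, 81, 109, 127, 80, 82, 81, 81, 83, 83, 96, 141, 142, 78, 110, 142, 141, 142, 144, 143, 144, 143, 144, 142, 141, 144]
202 [183, 181, 164, 164, 163, 161, 161, 168, 183, 172, 80, 109, 130, 80, 82, 86, 85, 85, 80, 85, 127, 146, 91, 111, 142, 142, 142, 142, 142, 143, 142, 142, 142, 143, 142]
206 [185, 180, 167, 163, 161, 162, 160, 168, 178, 158, 78, 96, 109, 79, 82, 83, 85, 84, 81, 87, 124, 141, 92, 110, 142, 142, 142, 141, 141, 143, 143, 142, 142, 140, 142]
212 [185, 182, 165, 163, 163, 162, 161, 161, 169, 162, 81, 75, 76, 81, 84, 83, 85, 81, 82, 83, 111, 139, 93, 121, 142, 141, 142, 143, 142, 143, 142, 140, 141, 143, 140]
```

The plate is now centred in the channel, with about 2 px of green on each side. It looks 1–2 mm short in y, so I'll check the ends at this lower height.

Run:
```python
from h import *
c=read_camera('wrist');zb=sense()['tcp_pos'][2]-.1275
hs=cv2.cvtColor(np.ascontiguousarray(c['pixels']),cv2.COLOR_RGB2HSV)
print('plate col',hs[176:210,320:323].mean(1).round().tolist())
for r in(194.5,195.5,196.5):print(r,zb,plane(c,321,r,zb)[:2])
for r in(186.5,188.5,190.5):print('strip end row',r,plane(c,321,r,.018)[:2])
```

```text
plate col [[85.0, 8.0, 111.0], [100.0, 6.0, 112.0], [88.0, 6.0, 132.0], [93.0, 4.0, 186.0], [100.0, 5.0, 186.0], [98.0, 5.0, 187.0], [99.0, 5.0, 187.0], [98.0, 5.0, 188.0], [97.0, 5.0, 187.0], [98.0, 5.0, 187.0], [93.0, 4.0, 187.0], [93.0, 5.0, 187.0], [97.0, 6.0, 187.0], [106.0, 11.0, 148.0], [110.0, 22.0, 103.0], [84.0, 35.0, 95.0], [70.0, 104.0, 88.0], [70.0, 104.0, 93.0], [70.0, 99.0, 109.0], [99.0, 17.0, 83.0], [97.0, 19.0, 83.0], [102.0, 17.0, 83.0], [96.0, 16.0, 82.0], [98.0, 21.0, 83.0], [102.0, 19.0, 83.0], [101.0, 22.0, 85.0], [102.0, 21.0, 83.0], [99.0, 18.0, 83.0], [105.0, 19.0, 86.0], [103.0, 15.0, 84.0], [96.0, 17.0, 82.0], [101.0, 19.0, 85.0], [100.0, 19.0, 83.0], [102.0, 23.0, 84.0]]
194.5 0.03549366243599794 [0.56597992 0.34345147]
195.5 0.03549366243599794 [0.56593619 0.34277063]
196.5 0.03549366243599794 [0.56589237 0.34208834]
strip end row 186.5 [0.56605633 0.34400958]
strip end row 188.5 [0.5659626  0.34255031]
strip end row 190.5 [0.56586847 0.34108485]
```

```bash
python3 -m handwheel '[[0.5,0.1,0,0,0],[0.5,0.2,0,0,0],[0.5,0.2,0,0.2,0],[0.5,0.2,0,0.5,0],[0.5,0.2,0,0.8,0],[0.5,0.2,0,1.1,0],[0.5,0.2,0,1.2,0],[0.5,0.2,0,1.2,0],[0.5,0.2,0,1.2,0]]' 100; python3 -c "
from h import *
for i in range(2): c=read_camera('wrist')
print(sense()['t'],sense()['force'],sense()['width']);go([.5653,.3237,.1395],-3.8)"
```

```text
t: 17.28
tcp_pos: [0.5652, 0.3237, 0.1506]
orientation: [-0.0, 0.73, 0.684, -0.0]
force: [-0.2, 0.4, -0.5]
width: 0.099
17.3833 [ 0.99626103  0.071406   -0.16708402] 0.10168266833051488
tcp [0.5655 0.3238 0.151 ] ydir deg -3.73 shift cm [-0.01 -0.02  1.15]
tool turn deg 0.07
```

```bash
python3 -m handwheel '[[0.5,0,0,0.2,0],[0.5,0,0,0.4,0],[0.5,0,0,0.6,0],[0.5,0,0,0.8,0],[0.5,0,0,0.8,0],[0.5,0,0,0.8,0]]'; python3 -c "
from h import *
for i in range(2): c=read_camera('wrist')
print(sense()['t'],sense()['force'],sense()['width']);go([.5653,.3237,.1395],-3.8)"
```

```text
t: 17.88
tcp_pos: [0.5656, 0.3239, 0.1437]
orientation: [0.0, 0.73, 0.684, 0.0]
force: [-1.4, -0.5, 4.3]
width: 0.101
17.9833 [-1.32198593 -0.62218231  4.89891995] 0.0994752100447787
tcp [0.5655 0.3239 0.1436] ydir deg -3.73 shift cm [-0.02 -0.02  0.41]
tool turn deg 0.07
```

The spring is felt: 4.9 N at about 2 mm of press. Go on to the seats.

```bash
python3 -m handwheel '[[0.5,0,0,0.15,0],[0.5,0,0,0.3,0],[0.5,0,0,0.45,0],[0.5,0,0,0.45,0],[0.5,0,0,0.45,0],[0.5,0,0,0.45,0]]'; python3 -c "
from h import *
for i in range(3): c=read_camera('wrist')
print(sense()['t'],sense()['force'],sense()['width']);go([.5653,.3237,.1395],-3.8)"
```

```text
t: 18.48
tcp_pos: [0.5656, 0.3239, 0.1397]
orientation: [0.0, 0.73, 0.684, 0.0]
force: [-2.4, -1.1, 8.8]
width: 0.105
18.6333 [-2.22334569 -1.32613682  7.69168689] 0.10235925346289557
tcp [0.5657 0.3239 0.1397] ydir deg -3.73 shift cm [-0.02 -0.03  0.02]
tool turn deg 0.07
```

Near home. A few tenths of a millimetre more should show the seats as a steep rise in force.

```bash
python3 -m handwheel '[[0.5,0,0,0.05,0],[0.5,0,0,0.1,0],[0.5,0,0,0.15,0],[0.5,0,0,0.15,0],[0.5,0,0,0.15,0],[0.5,0,0,0.15,0]]'; python3 -c "
from h import *
for i in range(3): c=read_camera('wrist')
print(sense()['t'],sense()['force'],sense()['width']);go([.5653,.3237,.1395],-3.8)"
```

```text
t: 19.13
tcp_pos: [0.5658, 0.324, 0.1394]
orientation: [0.0, 0.73, 0.684, 0.0]
force: [-4.0, -2.0, 12.0]
width: 0.103
19.2833 [-4.04796273 -2.07724247 12.57144562] 0.1025107932493964
tcp [0.5658 0.3239 0.1394] ydir deg -3.72 shift cm [-0.03 -0.04 -0.01]
tool turn deg 0.08
```

TCP advanced only 0.3 mm for a 1.5 mm command and the force rose to 12.5 N, above the spring's 9 N, so it is on the seats. A little more preload, a hold, and a final look.

```bash
python3 -m handwheel '[[0.5,0,0,0.05,0],[0.5,0,0,0.1,0],[0.5,0,0,0.1,0],[0.5,0,0,0.1,0],[0.5,0,0,0.1,0],[0.5,0,0,0.1,0],[0.5,0,0,0.1,0],[0.5,0,0,0.1,0],[0.5,0,0,0.1,0],[0.5,0,0,0.1,0]]'; python3 -c "
from h import *
c=read_camera('wrist');s=read_camera('scene')
print(sense()['t'],sense()['force'],sense()['width']);go([.5653,.3237,.1395],-3.8)
a=c['pixels'][130:330,220:440];b=s['pixels'][170:290,180:320]
a=cv2.resize(a,(440,400));b=cv2.resize(b,(350,300),interpolation=cv2.INTER_CUBIC);o=np.zeros((400,790,3),np.uint8);o[:,:440]=a;o[:300,440:]=b
cv2.imwrite('pics/end.png',o[:,:,::-1])"
```

```text
t: 20.12
tcp_pos: [0.5659, 0.324, 0.1393]
orientation: [0.0, 0.73, 0.684, 0.0]
force: [-5.9, -4.0, 15.3]
width: 0.1
20.2167 [-5.38238031 -2.24829572 15.94808734] 0.1042659224769335
tcp [0.5659 0.324  0.1393] ydir deg -3.72 shift cm [-0.03 -0.06 -0.02]
tool turn deg 0.08
```

View pics/end.png

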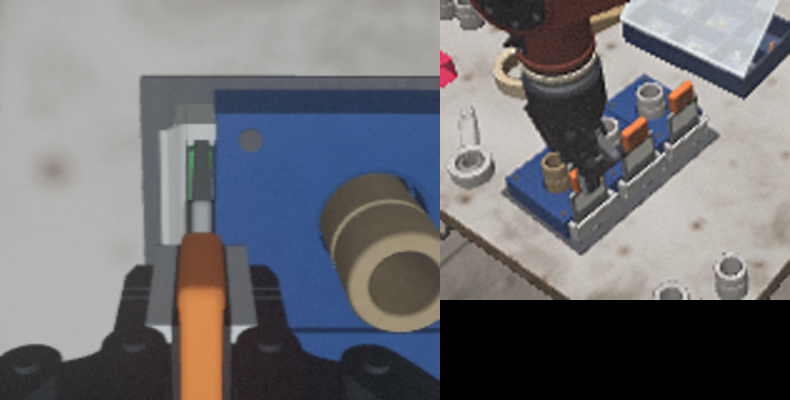

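The holder sits centred in the channel at (200,170), with the strip down beside it. The bush stands upright and clear of the fingers, and the scene view shows the holder level with its neighbours.

```bash
python3 -c "
from rig import *
print(finish_job(),sense()['t'],sense()['force'])"
```

```text
the job is handed in; nothing more can be done
the job is handed in; nothing more can be done
```

The brass bush is in the empty station's hole and let go. The label holder is pushed down behind that station's lip, and I handed the job in at about 20 s with the gripper still holding it. `finish_job()` gave no verdict.

**Bush:** it touched bottom at the expected height, with the force on the tool going from -1.5 to +2.5 N. After release it measured within about 1.5 mm of the hole centre, upright and clear of the fingers.

**Label holder:** the last check put its lower edge at about 11.8 mm, against a calculated 12 mm when home. It was being pressed with about 16 N, more than the spring's 9 N. The last push moved it only 0.1 mm, so it is on its seats. The final picture shows it square and centred in the channel.

**Disagreements:** the wrist camera read about 1.5 to 2 mm off to one side compared with things held in the gripper. The holder also appeared about 2 mm short along the channel. I corrected both by comparing the holder with the channel directly before pushing it in. The last reading also showed 5 N and 2 N sideways, so the holder may be rubbing lightly in the channel.

I did not measure the strip's travel directly, only inferred it from height and force. I did not re-measure the other loose things; the arm never worked close to them.

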